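# Refit and lock the hatch cover of a coffee sample huller

## Task

Put the loose cover back on the sloping hatch of the sample huller: hook the lip at its lower edge under the ledge at the bottom of the opening, then swing its top edge down until the cover lies flush in its frame. Then lock it by turning the four-spoked star handle clockwise (seen from above), pushing its spokes round, until it reaches its stop and its tongue lies over the cover's top edge. Leave the mugs, the jar and the tray standing where they are, and let go of everything at the end.

Things in the scene. Friction and masses are not known exactly. Their poses are not given: they have to be found in the camera images.
- cover: Loose hatch cover, 0.4 kg, starting flat on the table, outer face up: plain grey metal plate 150 (x) x 110 (y) x 10 mm with a black bridge handle and, on one short edge, a lip. Origin: centre of the flat underside; x points from the lip edge (lower, x=-75 mm) to the top edge (x=75), z out of the outer face.
- handle (a point): Middle of the cover's handle bar, cover point (-10, 0, 45) mm, cover's axes. The bar runs along y: 84 mm long, flat-sided, 14 mm wide (x) by 14 mm high (z), on two legs at |y| 32 to 42 mm; free space 28 mm high under it.
- lip (a point): Middle of the tip of the cover's lip, cover point (-87, 0, 2) mm, cover's axes. The lip is 84 mm wide, 4 mm thick, level with the plate's underside, and sticks out 12 mm beyond the plate's lower edge.
- hatch: Fixed hatch frame on the huller's face, which slopes up 22 degrees from level. Origin: middle of the ledge's upper edge, at the level of the seat (z=0) that carries the cover's underside, 105 mm above the table. x straight up the slope, y along the ledge, z square out. Shut, the cover has these axes, its origin at x 75 to 80, y 0, z 0 mm; it lies there by its own weight.
- opening (a point): Centre of the opening at seat level, hatch point (77.5, 0, 0) mm, hatch axes. The opening is 155 (x) x 115 mm (y), 5 mm more than the plate each way, its rim 11 mm above the seat. Rails at the sides (|y| above 45 mm) and a 12 mm rail at the top end carry the cover; between the side rails it is hollow over 15 mm deep, also under the ledge, so the lip may dip there.
- ledge (a point): Middle of the underside of the steel ledge's upper edge, hatch point (0, 0, 7.5) mm, hatch axes. The ledge spans hatch x -24 to 0 mm and z 7.5 to 12 mm, along the whole lower side of the opening. Below it the lip has free room down to hatch x = -17 mm.
- star (a joint): Star handle angle, rad: starts open at 0 to 0.9, grows turning clockwise seen from above, up to its stop at 5.0 (locked). Stays where left (friction 0.12 N m). Four spokes stand 45, 135, 225, 315 degrees from its tongue, which points at angle pi+5.0-value in the hatch frame (from x towards y): at 5.0 down the slope over the cover's top edge, at the start clear of the opening.
- star_hub (a point): On the star handle's axis (hatch z) at mid-height of its spokes, hatch point (225, 0, 46.5) mm. Spokes: 11 mm round bars from the hub (radius 19 mm, top 13 mm above this point) to black balls 21 mm across, centred 62 mm from the axis. The flat tongue below them is 84 mm long from the axis, 22 mm wide, at 12 to 18 mm above the seat; the deck there is 11 mm above the seat.
- huller: Grey huller, fixed. Origin on the table under the hatch's middle; x points to its back. Housing |y| below 85 mm, x -92 to 330 mm. A column (x 213 to 330, 252 mm high) behind the star handle carries a flared round steel hopper, its mouth 194 mm across, centred at x=285, 397 mm high. A motor 110 mm across sticks out sideways at x=215 to y=223, up to 140 mm high.
- mug1: White cupping mug, 82 mm in diameter, 78 mm high, handle at its +y; origin centre of its foot. It stands beside the cover. Not to be disturbed.
- mug2: A second mug like mug1, standing nearer the robot. Not to be disturbed.
- jar: Closed glass jar, 70 mm in diameter, 165 mm high, origin centre of its foot; it stands beside the huller. Not to be disturbed.
- tray: Empty cream sample tray 160 x 110 x 35 mm, origin centre of its underside. Not to be disturbed.
There are look-alikes about, which are no part of the job. What is shaped like the cover but orange or yellow is not meant.

How it is judged (in metres and radians):
On the way, in this order (a step that is already met when the one before it is completed fails the run):
1. the cover's lip is hooked under the ledge while its top edge is still raised (x of lip in the frame of hatch between -0.02 and -0.005 m and y of lip in the frame of hatch between -0.01 and 0.01 m and z of lip in the frame of hatch between -0.02 and 0.0075 m and angle between the z axis of cover and the z axis of hatch, either way round above 0.07 rad), for 0.1 s.
2. the top edge is swung down and the cover lies flush in its frame, its lip under the ledge (x of lip in the frame of hatch between -0.02 and -0.005 m and y of lip in the frame of hatch between -0.01 and 0.01 m and z of cover in the frame of hatch below 0.003 m and angle between the z axis of cover and the z axis of hatch, either way round below 0.03 rad), for 0.2 s.
3. the star handle is turned clockwise to its stop (value of joint star above 4.85 rad), for 0.1 s.
At the end, for the whole second after the job is handed in: The cover lies shut and still in its frame: lip at least 5 mm under the ledge and within 10 mm of its middle, underside within 3 mm of the seat and parallel to it within 0.03 rad; the star handle stands within 0.15 rad of its stop (above 4.85) (all of step 2 and z of cover in the frame of hatch above -0.003 m and value of joint star above 4.85 rad and linear speed of cover below 0.02 m/s); the robot touches nothing.
It fails at once if a mug moved more than 30 mm or tipped (distance of any of mug1, mug2 from where it was at the start of the episode above 0.03 m or angle between any of mug1, mug2's own z axis and vertical above 0.4 rad).
It fails at once if the jar moved more than 30 mm or tipped (distance of jar from where it was at the start of the episode above 0.03 m or angle between jar's own z axis and vertical above 0.4 rad).
It fails at once if the tray moved more than 30 mm (distance of tray from where it was at the start of the episode above 0.03 m).
It also fails if it takes over 61 s, if anything falls off the work surface, if the arm or the gripper's body presses on something with over 40 N, if the wrist force passes 120 N, or if a joint passes its speed limit or range.

## Robot

A 7-joint arm with a two-finger parallel gripper is mounted at the origin on the work surface. World frame = base frame: x ahead of the robot, y to its left, z up, the work surface at z = 0. Lengths are in m, angles in degrees, forces in N, time in s.
With the tool pointing down it reaches from about 0.425 to 1.025 m from the base axis. Payload 9.4 kg.
Tool frame: the origin (TCP) lies between the finger pads; the fingertips stand 8 mm ahead of it and the grasp point (between the pads) lies 11 mm behind it (ctrl.nose_length is the distance from the TCP to the fingertips, in m); z points along the fingers, y is the line along which they close (so a half turn about z gives the same grasp; the last joint's range is limited). The gripper opens to 85 mm and grips with 20 to 120 N. Pads are 22 mm wide; open, the fingers measure 114 mm over their backs; the gripper's body (76 mm by 85 mm) begins 54 mm behind the grasp point. The pads swing forward as they close: fully open they stand 13 mm farther back than shut.
Start: joints at [-69.54, 34.337, -0.143, 91.639, 0.103, 54.024, -4.572], TCP at [0.305, 0.658, 0.239] pointing down, gripper open.
Joint ranges: [-147.43, 147.43], [-19.82, 112.94], [-74.19, 73.91], [6.32, 146.72], [-59.91, 239.91], [6.04, 106.73], [-150.56, 150.56]. Speed limits (degrees/s): [127.2, 127.2, 172.46, 172.46, 180, 180, 180].

## Interface

Orientations are given as [roll, pitch, yaw] about the fixed x, y, z axes, in that order (R = Rz(yaw) Ry(pitch) Rx(roll)).
In Python, from rig import ctrl gives the robot as it stands.
- The arm moves only by the shell command python3 -m creep 'ROWS' [FORCE]. ROWS is JSON, a list of rows, each a list of 3 entries, a list of its own where there are three numbers: the shift along the tool's x, y, z scaled (see below), then the turn, a rotation vector about the tool's x, y, z scaled (see below), then the finger opening in mm, from 0 to 85.4. A call has 1 to 10 rows; each row shifts and turns the commanded pose from where the row before left it, along the tool's axes as they then stand; what a row does not reach is not made up. The controller multiplies each number of a shift by 0.3 m and each number of a turn by pi/4 rad. A row lasts 1/8 s, in which the tool goes at most 62.5 mm and 10.7 degrees, less where a joint would pass 70% of its speed; a pose out of reach is approached as far as the arm can. A call with a number of a shift or a turn outside -1 to 1 is refused whole. A call with a gripper value outside its range is refused whole. The fingers move at their own pace and stop on an object; FORCE is the grip in N (left out, the last holds). Time passes only in rows, so rows that do not move let the fingers close. It gives the time, the measured TCP pose, the force, the opening and the grip force at its end, in the units of the state.
- ctrl.get_obs(): the state, without advancing time (a new reading comes with each control period).
- ctrl.get_image(name): name is "scene" or "top"; returns a dict with "image" (480x640x3 uint8, red, green, blue), "fx", "fy", "cx", "cy" (pixels), "R" (3x3) and "t" (3): a world point X has camera coordinates R X + t. Camera axes: x right, y down, z forward; pixel columns grow to the right and rows downward; lengths in m; the calibration is good to about 2 mm. A picture is of the moment at which its call begins. There is no depth.
- ctrl.job_done(): hands the job in; it is judged then, once.
Trained networks look in a picture, given as the dict that the camera call returned (one of the last four; its "shot" number tells which), for a name from the list of things; names that differ only in an ending like _2 or _b are one class to them, and where a whole thing is asked for, a point or a joint stands for the part that bears it (a point fixed in the world has none). Each returns a list of dicts, best first, with "confidence" (0 to 1); they miss things now and then, are a little off and sometimes report something else, mostly with a low value. They report only what shows in the picture. A call takes as long as a camera call. They do not tell look-alikes from the thing itself.
- ctrl.recognise(picture, target): "bbox" ([left, top, width, height] in pixels, round what is visible of it).
- ctrl.silhouettes(picture, target): "pixels" (480x640 bool, what is visible of it) and "bbox" ([left, top, width, height] in pixels, round what is visible of it).
- ctrl.mark_of(picture, target): "position" ([column, row] in pixels: a listed point, or the origin of a listed thing).
The state is a dict: "clock": time; "joint_positions": joint angles; "qd": joint speeds; "effort": joint torques, N m; "ee_pos": TCP position; "ee_rot": TCP orientation; "force": force on the tool from outside, world axes, zero at the start; "ft_torque": the same for the moment, N m; "width": finger opening in m; "finger_force": force on a finger pad.
Only numpy, scipy, OpenCV 4.12 (cv2) and the standard library are available. Lean on these libraries where they do the work, as an engineer would, in place of code of your own. Each camera call takes 0.05 s, during which the arm holds its last target. There are 200 camera calls.

## Working session

There is one attempt and no reset: what is moved stays moved. The work goes in short steps, Python scripts to look and compute and a shell command to move; the robot and the scene stay as the last step left them, time stands still between calls to the robot, and variables do not carry over. Pictures are saved under pics/ and viewed, at most 10 in all, crops included, and the job is handed in when it is done.

```bash
ls; mkdir -p pics
cat > look.py <<'E'
import cv2,numpy as np
from rig import ctrl
E
python3 - <<'E'
from look import *
print(ctrl.get_obs())
for n in("scene","top"):
    p=ctrl.get_image(n); cv2.imwrite(f"pics/{n}0.png",p["image"][:,:,::-1])
    print(n,p["fx"],p["fy"],p["cx"],p["cy"],np.round(p["R"],4).tolist(),np.round(p["t"],4).tolist())
    for t in "cover handle lip hatch opening ledge star star_hub huller mug1 mug2 jar tray".split():
        try: print(t,[(np.round(d["position"],1).tolist(),round(d["confidence"],2)) for d in ctrl.mark_of(p,t)])
        except Exception as e: print(t,e)
E
```

```text
pics
{'clock': 0.0, 'joint_positions': array([-69.53937985,  34.38628725,  -0.14538495,  91.68007231,
         0.10230969,  54.02442631,  -4.57410247]), 'qd': array([ 0.07116017, -0.01614785,  0.00678767, -0.07006658,  0.03845326,
        0.09385597,  0.06818968]), 'effort': array([-1.17089676e-03, -7.76452804e+01,  1.56473033e+00, -2.58014703e+01,
        1.23305767e-02,  9.14817676e-03,  2.69207385e-05]), 'ee_pos': array([0.30455878, 0.657425  , 0.23840006]), 'ee_rot': array([-1.79909679e+02,  7.81962914e-03,  1.55145494e+02]), 'force': array([1.33997316, 0.62409713, 0.51949126]), 'ft_torque': array([-0.01996536,  0.03104374, -0.00490673]), 'finger_force': 0.0, 'width': 0.08550767402682416}
scene 443.9864361763979 443.9864361763979 321.7547575599522 241.53098449435248 [[0.2164, 0.9763, 0.0057], [0.7079, -0.1529, -0.6896], [-0.6724, 0.1532, -0.7242]] [-0.2507, -0.2699, 1.4969]
cover [([378.7, 362.7], 0.66), ([479.5, 246.0], 0.66), ([326.9, 271.2], 0.57)]
handle [([333.2, 261.2], 0.91), ([374.7, 349.6], 0.78), ([483.7, 231.2], 0.74)]
lip [([470.7, 223.5], 0.8), ([343.6, 341.3], 0.64)
[... 703 characters left out ...]
, 0.8), ([157.0, 252.4], 0.8)]
handle [([313.6, 144.4], 0.76), ([323.5, 251.1], 0.59)]
lip [([313.6, 230.1], 0.91), ([146.3, 287.1], 0.75), ([335.6, 172.3], 0.65)]
hatch [([425.3, 218.6], 0.87)]
opening [([454.9, 234.7], 0.9), ([430.0, 220.3], 0.34)]
ledge [([425.7, 216.8], 0.8), ([308.0, 227.0], 0.39)]
star it knows: cover, handle, hatch, huller, jar, ledge, lip, mug, opening, star_hub, tray
star_hub [([515.0, 259.1], 0.93), ([238.8, 242.2], 0.63), ([457.6, 234.1], 0.61)]
huller [([424.3, 220.0], 0.33)]
mug1 [([366.9, 217.3], 0.92), ([276.1, 331.9], 0.84)]
mug2 [([366.9, 217.3], 0.92), ([276.1, 331.9], 0.84)]
jar [([481.3, 202.0], 0.82)]
tray [([238.5, 244.4], 0.61), ([279.6, 327.5], 0.45)]
```

View pics/scene0.png

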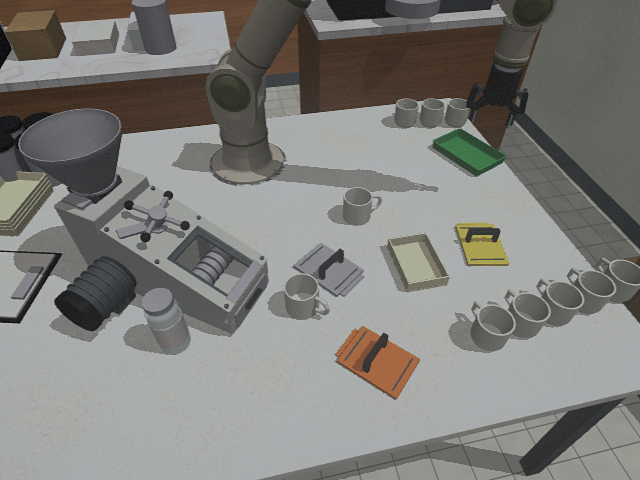

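View pics/top0.png

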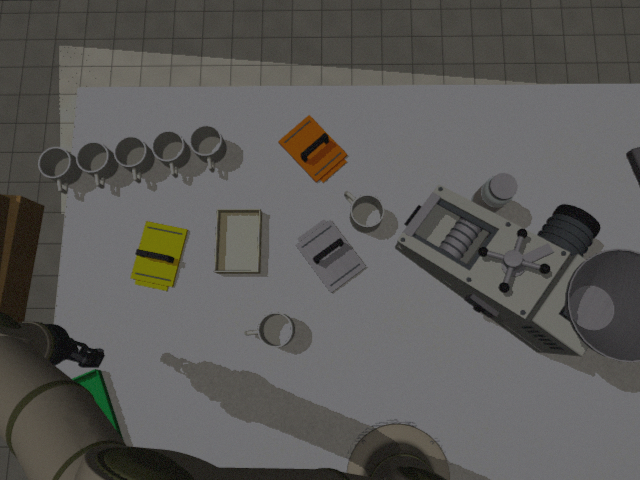

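The candidates are at top px: grey (331,255), orange (313,150), yellow (158,252). Only the grey one is plain grey metal with a black handle, so it is the cover. I'll confirm it in an enlarged crop.

Run:
```python
from look import *
a=cv2.imread("pics/top0.png")[175:310,290:560]; cv2.imwrite("pics/topc.png",cv2.convertScaleAbs(cv2.resize(a,None,fx=2.96,fy=2.96,interpolation=cv2.INTER_CUBIC),alpha=1.5))
a=cv2.imread("pics/scene0.png")[180:335,105:375]; cv2.imwrite("pics/scenec.png",cv2.convertScaleAbs(cv2.resize(a,None,fx=2.96,fy=2.96,interpolation=cv2.INTER_CUBIC),alpha=1.2))
```

```text
(no output)
```

View pics/topc.png

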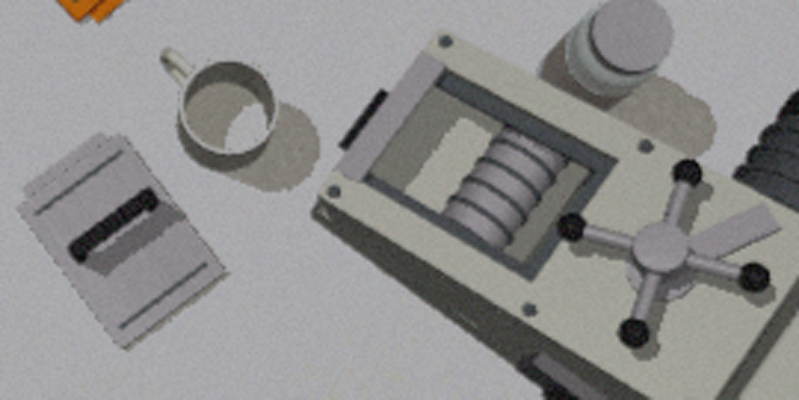

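View pics/scenec.png

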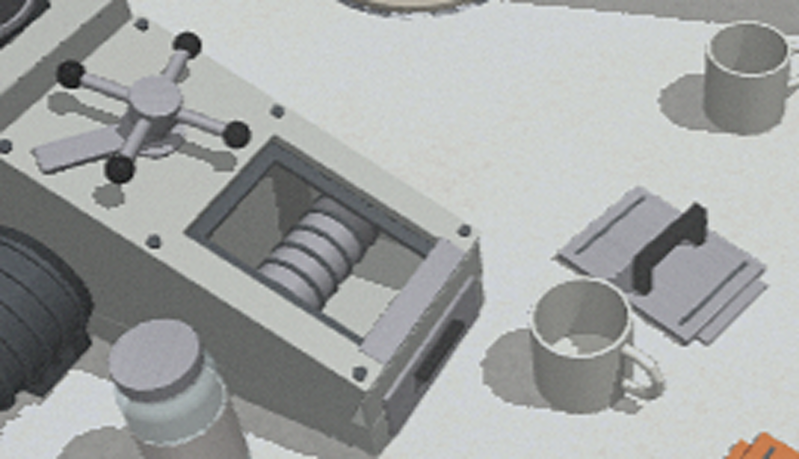

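The crops confirm the plain grey plate. Its lip is at top-crop px (62,165), on the side away from the robot. The hatch opening, ledge, star spokes and tongue (765,215) are all visible. Next I'll fit the poses.

```bash
cat > geo.py <<'E'
import numpy as np, json
from scipy.optimize import least_squares
from scipy.spatial.transform import Rotation as Ro
CAM={"scene":(443.986,321.755,241.531,[[0.2164,0.9763,0.0057],[0.7079,-0.1529,-0.6896],[-0.6724,0.1532,-0.7242]],[-0.2507,-0.2699,1.4969]),
"top":(530.878,324.726,229.298,[[0.0046,-0.9997,-0.0224],[-0.9815,-0.0003,-0.1917],[0.1917,0.0229,-0.9812]],[0.169,0.5762,1.2361])}
def proj(c,X):
    f,cx,cy,R,t=CAM[c]; p=np.atleast_2d(X)@np.array(R).T+t
    return p[:,:2]/p[:,2:]*f+[cx,cy]
def hatchT(q): return Ro.from_euler("z",q[2])*Ro.from_euler("y",-22,degrees=True), np.array([q[0],q[1],.105])
def coverT(q): return Ro.from_euler("z",q[2]), np.array([q[0],q[1],0])
def fit(T,obs,q0,mm=1e-3):
    def res(q):
        R,o=T(q); return np.concatenate([(proj(c,R.apply(np.array(P)*mm)+o)-uv).ravel() for c,P,uv in obs])
    s=least_squares(res,q0,loss="soft_l1",x_scale=[.1,.1,1]); return s.x,res(s.x).reshape(-1,2)
tc=lambda u,v:[u/2.96+290,v/2.96+175]
sc=lambda u,v:[u/2.96+105,v/2.96+180]
E
python3 - <<'E'
from geo import *
cov=[("top",[-75,-55,10],tc(20,210)),("top",[-75,55,10],tc(128,143)),("top",[75,55,10],tc(228,272)),("top",[75,-55,10],tc(126,347)),
("scene",[-75,-55,10],sc(765,265)),("scene",[-75,55,10],sc(687,338)),("scene",[75,55,10],sc(557,255)),("scene",[75,-55,10],sc(640,188))]
cov+=[("top",[-10,42,52],tc(152,196)),("top",[-10,-42,52],tc(76,247))]
q,r=fit(coverT,cov,[.55,.0,-2.2]); print("cover",q,np.degrees(q[2]));print(r.round(1).tolist())
h=[("top",[155,57.5,11],tc(618,160)),("top",[155,-57.5,11],tc(530,278)),("top",[0,57.5,12],tc(443,74)),("top",[0,-57.5,12],tc(368,180)),("top",[225,0,59.5],tc(663,247)),
("scene",[155,57.5,11],sc(187,232)),("scene",[155,-57.5,11],sc(278,138)),("scene",[0,57.5,12],sc(362,343)),("scene",[0,-57.5,12],sc(440,240)),("scene",[225,0,59.5],sc(156,97))]
q2,r=fit(hatchT,h,[.5,-.2,-2]); print("hatch",q2,np.degrees(q2[2]));print(r.round(1).tolist())
json.dump(dict(c=q.tolist(),h=q2.tolist()),open("pose.json","w"))
R,o=hatchT(q2); print("hub",R.apply([.225,0,.0465])+o)
for a in range(0,90,5):
    t=np.radians(a+np.arange(4)*90); P=R.apply(np.c_[.225+.062*np.cos(t),.062*np.sin(t),0*t+.0465])+o
    B=np.array([tc(687,172),tc(570,227),tc(755,277),tc(635,332)]); d=np.linalg.norm(proj("top",P)[:,None]-B,axis=2).min(1).sum()
    B=np.array([sc(187,45),sc(70,73),sc(236,134),sc(119,168)]); e=np.linalg.norm(proj("scene",P)[:,None]-B,axis=2).min(1).sum()
    print(a,d.round(1),e.round(1),end=" | ")
p=R.apply([[.225+.084*np.cos(t),.084*np.sin(t),.015] for t in np.radians(range(0,360,15))])+o
d=np.linalg.norm(proj("top",p)-tc(770,215),axis=1); print("\ntongue",15*d.argmin(),d.min())
E
```

```text
cover [ 0.51840199  0.1554708  -2.49678146] -143.05504012642504
[[-1.1, -1.2], [-2.6, -4.2], [-0.3, -0.7], [-1.2, 0.5], [-1.1, -0.5], [-1.4, 0.5], [-1.6, -1.5], [-2.3, -1.7], [0.8, -1.8], [-1.2, 1.5]]
hatch [ 0.59261869 -0.06788327 -2.21371553] -126.83655670667088
[[-0.5, -0.5], [-0.3, 1.3], [-0.4, -3.0], [-3.6, -0.1], [-1.8, -1.0], [-2.1, -0.2], [-1.7, -2.0], [-0.9, 0.4], [-0.4, -1.0], [-0.5, -1.1]]
hub [ 0.47798942 -0.22090773  0.23240053]
0 32.6 27.9 | 5 22.2 18.6 | 10 11.8 9.2 | 15 3.9 1.2 | 20 10.1 9.6 | 25 20.4 18.9 | 30 30.9 28.2 | 35 41.3 37.4 | 40 51.6 46.5 | 45 61.9 55.6 | 50 72.0 64.5 | 55 82.0 73.4 | 60 89.4 76.2 | 65 83.7 73.6 | 70 73.7 64.6 | 75 63.6 55.6 | 80 53.4 46.4 | 85 43.0 37.2 | 
tongue 60 0.29607711509437273
```

```bash
cat > icp.py <<'E'
from geo import *
import cv2
def icp(T,segs,q,imgs,win=4,n=15,it=8,cams=("top","scene")):
    G={c:cv2.GaussianBlur(cv2.cvtColor(imgs[c],cv2.COLOR_BGR2GRAY),(0,0),.8).astype(np.float32) for c in cams}
    t=np.linspace(.06,.94,n)[:,None]
    def samp(c,A,B,q):
        R,o=T(q); P=R.apply((np.array(A)*(1-t)+np.array(B)*t)*1e-3)+o; return proj(c,P)
    for k in range(it):
        w=win if k<4 else 2.5; s=np.arange(-w,w+.01,.25); tg=[]
        for c,A,B in segs:
            if c not in cams: continue
            uv=samp(c,A,B,q); d=uv[-1]-uv[0]; nn=np.array([-d[1],d[0]])/np.linalg.norm(d)
            L=uv[:,None]+s[None,:,None]*nn
            V=cv2.remap(G[c],L[...,0].astype(np.float32),L[...,1].astype(np.float32),1)
            g=np.abs(np.gradient(V,axis=1)).mean(0)*np.exp(-(s/w)**2/2)   # one offset per segment
            i=g.argmax(); off=s[i]; tg.append((c,A,B,uv+off*nn,nn,g[i]))
        def res(x): return np.concatenate([((samp(c,A,B,x)-u)@nn)*min(g,6)/6 for c,A,B,u,nn,g in tg])
        q=least_squares(res,q,loss="soft_l1",x_scale=[.1,.1,1]).x
    return q,[(c[0],A,B,round(float(((samp(c,A,B,q)-u)@nn).mean()),2),round(float(g),1)) for c,A,B,u,nn,g in tg]
def box(c,pts): return [(c,pts[i],pts[(i+1)%len(pts)]) for i in range(len(pts))]
COV=[]; HAT=[]
for c in("top","scene"):
    COV+=box(c,[[-75,-55,10],[75,-55,10],[75,55,10],[-75,55,10]])+[(c,[-87,-42,4],[-87,42,4])]
    HAT+=[(c,[0,57.5,11],[155,57.5,11]),(c,[155,57.5,11],[155,-57.5,11]),(c,[155,-57.5,11],[0,-57.5,11]),(c,[0,-50,12],[0,50,12]),(c,[0,-85,11],[200,-85,11]),(c,[0,85,11],[180,85,11])]
E
python3 - <<'E'
from icp import *
I={c:cv2.imread(f"pics/{c}0.png") for c in("top","scene")}
p=json.load(open("pose.json"))
for nm,T,S,k in(("cover",coverT,COV,"c"),("hatch",hatchT,HAT,"h")):
    for cams in(("top",),("scene",),("top","scene")):
        q,r=icp(T,S,p[k],I,cams=cams); print(nm,cams,np.round(q,4),np.degrees(q[2]).round(2))
    for x in r: print(x)
    p[k]=list(q)
json.dump(p,open("pose.json","w"))
E
```

```text
cover ('top',) [ 0.5151  0.1531 -2.4968] -143.06
cover ('scene',) [ 0.5246  0.1546 -2.4968] -143.06
cover ('top', 'scene') [ 0.5228  0.1559 -2.4979] -143.12
('t', [-75, -55, 10], [75, -55, 10], -1.94, 1.4)
('t', [75, -55, 10], [75, 55, 10], -2.24, 1.9)
('t', [75, 55, 10], [-75, 55, 10], 0.69, 2.5)
('t', [-75, 55, 10], [-75, -55, 10], -2.51, 0.6)
('t', [-87, -42, 4], [-87, 42, 4], -0.74, 1.6)
('s', [-75, -55, 10], [75, -55, 10], -1.2, 3.3)
('s', [75, -55, 10], [75, 55, 10], -0.49, 3.9)
('s', [75, 55, 10], [-75, 55, 10], -0.8, 5.3)
('s', [-75, 55, 10], [-75, -55, 10], -0.76, 3.0)
('s', [-87, -42, 4], [-87, 42, 4], 0.26, 5.5)
hatch ('top',) [ 0.593  -0.0689 -2.2176] -127.06
hatch ('scene',) [ 0.5929 -0.068  -2.2129] -126.79
hatch ('top', 'scene') [ 0.5927 -0.0681 -2.2103] -126.64
('t', [0, 57.5, 11], [155, 57.5, 11], 0.01, 6.0)
('t', [155, 57.5, 11], [155, -57.5, 11], 0.19, 4.4)
('t', [155, -57.5, 11], [0, -57.5, 11], -0.27, 5.4)
('t', [0, -50, 12], [0, 50, 12], -0.17, 2.5)
('t', [0, -85, 11], [200, -85, 11], 0.02, 6.2)
('t', [0, 85, 11], [180, 85, 11], 0.26, 2.5)
('s', [0, 57.5, 11], [155, 57.5, 11], -0.18, 8.8)
('s', [155, 57.5, 11], [155, -57.5, 11], -0.11, 8.8)
('s', [155, -57.5, 11], [0, -57.5, 11], -0.06, 7.6)
('s', [0, -50, 12], [0, 50, 12], -0.15, 2.8)
('s', [0, -85, 11], [200, -85, 11], 0.05, 1.9)
('s', [0, 85, 11], [180, 85, 11], -0.18, 7.9)
```

```bash
cat > sil.py <<'E'
from icp import *
from scipy.optimize import minimize
BOX=[([-75,75],[-55,55],[0,10]),([-87,-75],[-42,42],[0,4]),([-17,-3],[-42,42],[38,52]),([-17,-3],[32,42],[10,38]),([-17,-3],[-42,-32],[10,38])]
def render(c,R,o,s=4):
    m=np.zeros((480*s//1,640*s),np.uint8)
    for X,Y,Z in BOX:
        P=np.array([[x,y,z] for x in X for y in Y for z in Z])*1e-3
        h=cv2.convexHull(((proj(c,R.apply(P)+o)+.5)*s).astype(np.float32)); cv2.fillConvexPoly(m,h.astype(np.int32),255)
    return cv2.resize(m,(640,480),interpolation=cv2.INTER_AREA)/255.
E
python3 - <<'E'
from sil import *
from look import ctrl
M={}
for c,uv in(("top",(331,255)),("scene",(328,270))):
    p=ctrl.get_image(c); 
    for d in ctrl.silhouettes(p,"cover"):
        b=d["bbox"]; print(c,b,d["confidence"],d["pixels"].sum())
        if abs(b[0]+b[2]/2-uv[0])<25 and abs(b[1]+b[3]/2-uv[1])<25 and c not in M: M[c]=d["pixels"].astype(float)
np.savez("cm.npz",**M)
# cover could be partly occluded by mug in scene: silhouettes are of visible part
for cams in(("top",),("scene",),("top","scene")):
    def cost(q):
        R,o=coverT(q); return sum(np.abs(render(c,R,o)-M[c]).sum() for c in cams if c in M)
    q0=np.array([.519,.155,-2.498])
    for _ in range(2):
        s=minimize(cost,q0,method="Nelder-Mead",options=dict(initial_simplex=q0+np.array([[0,0,0],[.006,0,0],[0,.006,0],[0,0,.06]]),maxiter=150)); q0=s.x
    print(cams,q0.round(4),np.degrees(q0[2]).round(2),s.fun)
E
```

```text
top [126.7, 220.4, 62.1, 71.7] 0.86 2718
top [277.8, 115.9, 69.1, 64.1] 0.77 2555
scene [333.4, 328.1, 88.7, 71.3] 0.98 3370
scene [455.9, 224.3, 52.2, 43.4] 0.94 1710
scene [292.2, 245.5, 69.6, 48.1] 0.66 2016
('top',) [ 0.519  0.155 -2.498] -143.12 0.0
('scene',) [ 0.5175  0.1585 -2.5143] -144.06 163.4078431372549
('top', 'scene') [ 0.5175  0.1585 -2.5143] -144.06 163.4078431372549
```

Run:
```python
from sil import *
from look import ctrl
M=[("scene",np.load("cm.npz")["scene"])]
for k in range(6):
    c=("top","scene")[k%3==2]; p=ctrl.get_image(c)
    for d in ctrl.silhouettes(p,"cover"):
        b=d["bbox"]; uv=dict(top=(331,255),scene=(328,270))[c]
        if abs(b[0]+b[2]/2-uv[0])<25 and abs(b[1]+b[3]/2-uv[1])<25: M.append((c,d["pixels"].astype(float)));print(c,d["confidence"],d["pixels"].sum())
for sel in("top","scene","both"):
    def cost(q):
        R,o=coverT(q); rr={c:render(c,R,o) for c in("top","scene")}; return sum(np.abs(rr[c]-m).sum() for c,m in M if sel in(c,"both"))
    q0=np.array([.519,.155,-2.498])
    for _ in range(2):
        s=minimize(cost,q0,method="Nelder-Mead",options=dict(initial_simplex=q0+np.array([[0,0,0],[.006,0,0],[0,.006,0],[0,0,.06]]),maxiter=120)); q0=s.x
    print(sel,q0.round(4),np.degrees(q0[2]).round(2),s.fun)
I={c:cv2.imread(f"pics/{c}0.png") for c in("top","scene")}
S=COV+[(c,[-17,-42,52],[-17,42,52]) for c in I]+[(c,[-3,-42,52],[-3,42,52]) for c in I]
for st in([.5175,.1585,-2.514],):
  for cams in(("top",),("scene",),("top","scene")):
    q,r=icp(coverT,S,st,I,win=3,cams=cams);print(cams,q,np.degrees(q[2]))
for x in r:print(x)
```

```text
top 0.64 2729
top 0.92 2734
scene 0.76 2073
top 0.57 2770
top 0.66 2868
scene 0.78 2100
top [ 0.5188  0.1579 -2.5011] -143.3 372.61568627450976
scene [ 0.5183  0.1584 -2.5139] -144.04 393.94117647058823
both [ 0.5187  0.158  -2.5095] -143.78 795.3411764705883
('top',) [ 0.51847284  0.15586644 -2.51404751] -144.0443120833764
('scene',) [ 0.52464634  0.15512236 -2.51389879] -144.035791047506
('top', 'scene') [ 0.52134527  0.15529415 -2.51220248] -143.9385993770709
('t', [-75, -55, 10], [75, -55, 10], -1.72, 1.5)
('t', [75, -55, 10], [75, 55, 10], -2.01, 2.4)
('t', [75, 55, 10], [-75, 55, 10], 0.47, 2.4)
('t', [-75, 55, 10], [-75, -55, 10], -0.49, 0.6)
('t', [-87, -42, 4], [-87, 42, 4], -0.26, 1.6)
('s', [-75, -55, 10], [75, -55, 10], -0.97, 3.2)
('s', [75, -55, 10], [75, 55, 10], -0.0, 3.8)
('s', [75, 55, 10], [-75, 55, 10], -0.53, 5.7)
('s', [-75, 55, 10], [-75, -55, 10], -1.24, 2.5)
('s', [-87, -42, 4], [-87, 42, 4], 0.74, 5.1)
('t', [-17, -42, 52], [-17, 42, 52], -0.51, 6.9)
('s', [-17, -42, 52], [-17, 42, 52], 2.24, 3.6)
('t', [-3, -42, 52], [-3, 42, 52], -0.76, 5.1)
('s', [-3, -42, 52], [-3, 42, 52], 0.24, 8.8)
```

```bash
cat > mv.py <<'E'
from geo import *
from look import ctrl
P=json.load(open("pose.json"))
def now():
    o=ctrl.get_obs(); return Ro.from_euler("xyz",o["ee_rot"],degrees=True),np.array(o["ee_pos"]),o
def plan(R1,p1,n):
    R0,p0,o=now(); W=(R0.inv()*R1).as_rotvec(); w=np.round(W/n/(np.pi/4),3)
    S=sum(Ro.from_rotvec(w*np.pi/4*k).as_matrix() for k in range(n))
    s=np.linalg.solve(S,R0.inv().apply(p1-p0))/.3
    print("shift",s.round(3).tolist(),"turn",w.tolist(),"x",n,"| norms mm %.1f deg %.1f"%(300*np.linalg.norm(s),45*np.linalg.norm(w)))
    print(" t",o["clock"],"tcp",p0.round(4),"F",o["force"].round(1),"q",np.round(o["joint_positions"],1),"w",round(o["width"],4))
HR,Ho=hatchT(P["h"])
# tool axes for grasp in cover axes: x=-y, y=-x, z=-z
G=Ro.from_matrix(np.array([[0,-1,0],[-1,0,0],[0,0,-1]]).T)
def tool_from_cover(Rc,pc,grasp=(-.010,0,.034)): return Rc*G, pc+Rc.apply(grasp)
def cover_in_hatch(th,Px,Pz,y=0):
    "plate's lower bottom edge at hatch (Px,y,Pz) m, tilted th rad top up"
    Rc=HR*Ro.from_euler("y",-th); return Rc, Ho+HR.apply([Px,y,Pz])+Rc.apply([.075,0,0])
E
python3 - <<'E'
import json; p=json.load(open("pose.json")); p["c"]=[.5187,.158,-2.5095]; p["h"]=[.5928,-.0682,-2.2125]; json.dump(p,open("pose.json","w"))
E
python3 -c "
from mv import *
R,p=tool_from_cover(*coverT(P['c'])); print(p)
plan(R,p+[0,0,.1],12)"
```

```text
[0.52676793 0.16390834 0.034     ]
shift [-0.135, -0.07, 0.029] turn [0.0, 0.0, 0.054] x 12 | norms mm 46.5 deg 2.4
 t 2.1 tcp [0.3048 0.6578 0.2393] F [ 0.3 -0.4 -0.8] q [-69.5  34.3  -0.1  91.6   0.1  54.   -4.6] w 0.0854
```

```bash
python3 -m creep '[[[-0.135,-0.07,0.029],[0,0,0.054],60],[[-0.135,-0.07,0.029],[0,0,0.054],60],[[-0.135,-0.07,0.029],[0,0,0.054],60],[[-0.135,-0.07,0.029],[0,0,0.054],60],[[-0.135,-0.07,0.029],[0,0,0.054],60],[[-0.135,-0.07,0.029],[0,0,0.054],60],[[-0.135,-0.07,0.029],[0,0,0.054],60],[[-0.135,-0.07,0.029],[0,0,0.054],60],[[-0.135,-0.07,0.029],[0,0,0.054],60],[[-0.135,-0.07,0.029],[0,0,0.054],60]]'
python3 -m creep '[[[-0.135,-0.07,0.029],[0,0,0.054],60],[[-0.135,-0.07,0.029],[0,0,0.054],60],[[0,0,0],[0,0,0],60],[[0,0,0],[0,0,0],60]]'
python3 -c "
from mv import *
R,p=tool_from_cover(*coverT(P['c']))
plan(R,p,5)"
```

```text
clock: 3.35
ee_pos: [0.5096, 0.2524, 0.1522]
ee_rot: [180.0, 0.0, 130.8]
force: [1.0, 0.2, -0.6]
width: 0.0604
finger_force: 0.0
clock: 3.85
ee_pos: [0.5284, 0.165, 0.135]
ee_rot: [180.0, -0.0, 126.0]
force: [1.0, 0.5, -0.9]
width: 0.0598
finger_force: 0.0
shift [0.0, -0.001, 0.067] turn [0.0, -0.0, -0.001] x 5 | norms mm 20.2 deg 0.0
 t 3.85 tcp [0.5284 0.165  0.135 ] F [ 1.   0.5 -0.9] q [-26.4  31.    4.5 119.7  -4.8  29.4  17.7] w 0.0598
```

```bash
python3 -m creep '[[[0,-0.001,0.067],[0,0,0],60],[[0,-0.001,0.067],[0,0,0],60],[[0,-0.001,0.067],[0,0,0],60],[[0,-0.001,0.067],[0,0,0],60],[[0,-0.001,0.067],[0,0,0],60],[[0,0,0],[0,0,0],60],[[0,0,0],[0,0,0],0]]' 80
python3 -m creep '[[[0,0,0],[0,0,0],0],[[0,0,0],[0,0,0],0],[[0,0,0],[0,0,0],0],[[0,0,0],[0,0,0],0],[[0,0,0],[0,0,0],0],[[0,0,-0.04],[0,0,0],0],[[0,0,-0.1],[0,0,0],0],[[0,0,-0.15],[0,0,0],0],[[0,0,-0.15],[0,0,0],0],[[0,0,-0.15],[0,0,0],0]]'
```

```text
clock: 4.72
ee_pos: [0.5272, 0.1646, 0.035]
ee_rot: [180.0, -0.0, 126.1]
force: [0.7, -0.0, 0.1]
width: 0.0428
finger_force: 0.0
clock: 5.98
ee_pos: [0.5264, 0.1633, 0.2135]
ee_rot: [-180.0, -0.0, 126.0]
force: [0.9, -0.2, -4.3]
width: 0.0129
finger_force: 78.6
```

```bash
sed -i 's/grasp=(-.010,0,.034)/grasp=(-.010,0,.0345)/' mv.py; python3 -c "
from mv import *
R,p=tool_from_cover(*cover_in_hatch(.4,.016,.06)); print(p,R.as_euler('xyz',degrees=True))
plan(R,p,20)"
```

```text
[ 0.58440483 -0.07943558  0.23695104] [-135.08168819    0.          143.23308783]
shift [-0.036, -0.022, 0.005] turn [0.05, -0.008, -0.018] x 20 | norms mm 12.7 deg 2.4
 t 5.975 tcp [0.5264 0.1633 0.2135] F [ 0.9 -0.2 -4.3] q [-27.5  24.4   6.1 116.4  -4.   39.4  17.1] w 0.0129
```

```bash
python3 -m creep '[[[-0.036,-0.022,0.005],[0.05,-0.008,-0.018],0],[[-0.036,-0.022,0.005],[0.05,-0.008,-0.018],0],[[-0.036,-0.022,0.005],[0.05,-0.008,-0.018],0],[[-0.036,-0.022,0.005],[0.05,-0.008,-0.018],0],[[-0.036,-0.022,0.005],[0.05,-0.008,-0.018],0],[[-0.036,-0.022,0.005],[0.05,-0.008,-0.018],0],[[-0.036,-0.022,0.005],[0.05,-0.008,-0.018],0],[[-0.036,-0.022,0.005],[0.05,-0.008,-0.018],0],[[-0.036,-0.022,0.005],[0.05,-0.008,-0.018],0],[[-0.036,-0.022,0.005],[0.05,-0.008,-0.018],0]]'
python3 -m creep '[[[-0.036,-0.022,0.005],[0.05,-0.008,-0.018],0],[[-0.036,-0.022,0.005],[0.05,-0.008,-0.018],0],[[-0.036,-0.022,0.005],[0.05,-0.008,-0.018],0],[[-0.036,-0.022,0.005],[0.05,-0.008,-0.018],0],[[-0.036,-0.022,0.005],[0.05,-0.008,-0.018],0],[[-0.036,-0.022,0.005],[0.05,-0.008,-0.018],0],[[-0.036,-0.022,0.005],[0.05,-0.008,-0.018],0],[[-0.036,-0.022,0.005],[0.05,-0.008,-0.018],0],[[-0.036,-0.022,0.005],[0.05,-0.008,-0.018],0],[[-0.036,-0.022,0.005],[0.05,-0.008,-0.018],0]]'
python3 -m creep '[[[0,0,0],[0,0,0],0],[[0,0,0],[0,0,0],0]]'
python3 - <<'E'
from mv import *
import sil,cv2
R,p=tool_from_cover(*cover_in_hatch(.4,.016,.06)); plan(R,p,2)
R0,p0,_=now(); Rc=R0*G.inv(); pc=p0-Rc.apply([-.01,0,.0345])
out=[]
for c in("scene","top"):
    im=ctrl.get_image(c)["image"][:,:,::-1].copy()
    e=(sil.render(c,Rc,pc)>.5).astype(np.uint8)
    big=cv2.resize(im[175:335,150:450] if c=="scene" else im[170:330,350:650],None,fx=2.6,fy=1.85*2.6/1.85)[:416,:780]
    eb=cv2.resize(e[175:335,150:450] if c=="scene" else e[170:330,350:650],(big.shape[1],big.shape[0]))
    cv2.drawContours(big,cv2.findContours(eb,0,2)[0],-1,(0,0,255),1); out.append(cv2.resize(big,(780,300) if 0 else (560,299)))
cv2.imwrite("pics/held.png",np.vstack(out))
E
```

```text
clock: 7.22
ee_pos: [0.5447, 0.0371, 0.2105]
ee_rot: [-157.2, 1.9, 134.6]
force: [-0.5, 0.1, -4.5]
width: 0.0125
finger_force: 78.6
clock: 8.48
ee_pos: [0.5834, -0.0811, 0.2367]
ee_rot: [-134.5, 0.4, 143.3]
force: [-0.3, -0.4, -4.9]
width: 0.012
finger_force: 78.7
clock: 8.72
ee_pos: [0.5829, -0.0802, 0.2363]
ee_rot: [-134.6, 0.4, 143.2]
force: [-0.8, 0.2, -4.5]
width: 0.0122
finger_force: 78.7
shift [-0.001, 0.001, -0.002] turn [-0.005, 0.003, -0.003] x 2 | norms mm 0.9 deg 0.3
 t 8.725 tcp [ 0.5829 -0.0802  0.2363] F [-0.8  0.2 -4.5] q [-22.2  41.   16.   96.8  21.4  77.7  35. ] w 0.0122
```

View pics/held.png

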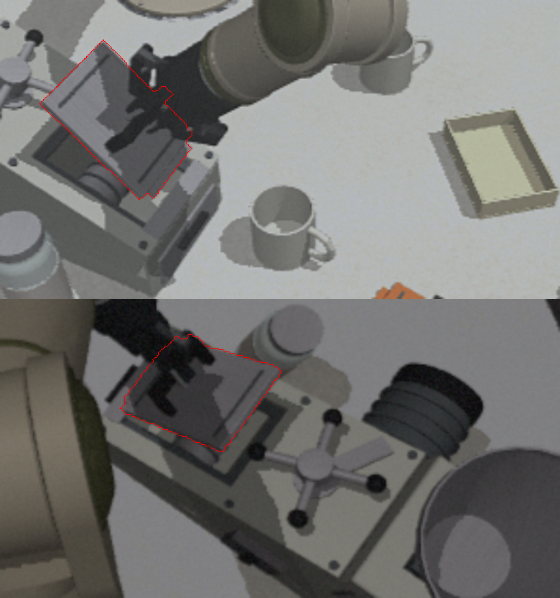

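The red predicted outline matches the held cover in both views, with its lip at scene crop (150,195), so the grip is true. Now I'll lower it.

```bash
python3 -c "
from mv import *
R,p=tool_from_cover(*cover_in_hatch(.4,.017,.003));plan(R,p,8)"
```

```text
shift [-0.0, 0.009, 0.021] turn [-0.001, 0.001, -0.001] x 8 | norms mm 7.0 deg 0.1
 t 8.825 tcp [ 0.5829 -0.0801  0.2365] F [-0.2 -1.2 -4.3] q [-22.2  41.   16.   96.8  21.4  77.7  35. ] w 0.0126
```

```bash
python3 -m creep '[[[0,0.009,0.021],[-0.001,0.001,-0.001],0],[[0,0.009,0.021],[-0.001,0.001,-0.001],0],[[0,0.009,0.021],[-0.001,0.001,-0.001],0],[[0,0.009,0.021],[-0.001,0.001,-0.001],0],[[0,0.009,0.021],[-0.001,0.001,-0.001],0],[[0,0.009,0.021],[-0.001,0.001,-0.001],0],[[0,0,0],[0,0,0],0]]'
python3 -m creep '[[[0,0.009,0.021],[-0.001,0.001,-0.001],0],[[0,0.009,0.021],[-0.001,0.001,-0.001],0],[[0,0,0],[0,0,0],0],[[0,0,0],[0,0,0],0]]'
python3 -c "
from mv import *
R,p=tool_from_cover(*cover_in_hatch(.4,.017,.003));plan(R,p,1)
R,p=tool_from_cover(*cover_in_hatch(.4,.005,.003));plan(R,p,6)"
```

```text
clock: 9.7
ee_pos: [0.5736, -0.0932, 0.1979]
ee_rot: [-134.8, -0.0, 143.2]
force: [-0.6, -0.4, -4.9]
width: 0.0124
finger_force: 78.6
clock: 10.2
ee_pos: [0.5709, -0.097, 0.1857]
ee_rot: [-134.9, -0.1, 143.3]
force: [-0.2, -0.2, -4.2]
width: 0.0124
finger_force: 78.6
shift [-0.001, 0.003, 0.003] turn [-0.003, -0.002, 0.002] x 1 | norms mm 1.3 deg 0.2
 t 10.2 tcp [ 0.5709 -0.097   0.1857] F [-0.2 -0.2 -4.2] q [-20.8  43.6  15.6 100.3  21.7  71.5  33.7] w 0.0124
shift [-0.0, 0.007, -0.002] turn [-0.0, -0.0, 0.0] x 6 | norms mm 2.1 deg 0.0
 t 10.2 tcp [ 0.5709 -0.097   0.1857] F [-0.2 -0.2 -4.2] q [-20.8  43.6  15.6 100.3  21.7  71.5  33.7] w 0.0124
```

```bash
python3 -m creep '[[[0,0.007,-0.002],[0,0,0],0],[[0,0.007,-0.002],[0,0,0],0],[[0,0.007,-0.002],[0,0,0],0],[[0,0.007,-0.002],[0,0,0],0],[[0,0,0],[0,0,0],0]]'
python3 -m creep '[[[0,0.007,-0.002],[0,0,0],0],[[0,0.007,-0.002],[0,0,0],0],[[0,0,0],[0,0,0],0],[[0,0,0],[0,0,0],0]]'
python3 -c "
from mv import *
R,p=tool_from_cover(*cover_in_hatch(.4,.005,.003));plan(R,p,1)
R,p=tool_from_cover(*cover_in_hatch(.2,.003,.002));plan(R,p,6)"
```

```text
clock: 10.82
ee_pos: [0.5755, -0.0907, 0.1812]
ee_rot: [-135.0, -0.1, 143.3]
force: [0.4, -0.9, -3.4]
width: 0.0122
finger_force: 78.7
clock: 11.32
ee_pos: [0.5777, -0.0878, 0.1793]
ee_rot: [-135.0, -0.1, 143.3]
force: [-0.2, -0.1, -4.3]
width: 0.0126
finger_force: 78.7
shift [-0.001, -0.003, -0.001] turn [-0.003, -0.002, 0.002] x 1 | norms mm 0.9 deg 0.2
 t 11.325 tcp [ 0.5777 -0.0878  0.1793] F [-0.2 -0.1 -4.3] q [-21.2  44.5  15.3  99.3  21.2  71.9  33.4] w 0.0126
shift [-0.0, -0.003, 0.007] turn [-0.043, -0.0, 0.0] x 6 | norms mm 2.4 deg 1.9
 t 11.325 tcp [ 0.5777 -0.0878  0.1793] F [-0.2 -0.1 -4.3] q [-21.2  44.5  15.3  99.3  21.2  71.9  33.4] w 0.0126
```

```bash
python3 -m creep '[[[0,-0.003,0.007],[-0.043,0,0],0],[[0,-0.003,0.007],[-0.043,0,0],0],[[0,-0.003,0.007],[-0.043,0,0],0],[[0,-0.003,0.007],[-0.043,0,0],0],[[0,-0.003,0.007],[-0.043,0,0],0],[[0,-0.003,0.007],[-0.043,0,0],0],[[0,0,0],[0,0,0],0],[[0,0,0],[0,0,0],0]]'
python3 -c "
from mv import *
R,p=tool_from_cover(*cover_in_hatch(.2,.003,.002));plan(R,p,1)
R,p=tool_from_cover(*cover_in_hatch(.03,.0025,.001));plan(R,p,5)"
python3 - <<'E'
from mv import *
import cv2
a=[]
for c,(x,y) in(("scene",(130,190)),("top",(380,170))):
    im=ctrl.get_image(c)["image"][y:y+140,x:x+190,::-1]; a.append(cv2.resize(im,None,fx=2.1,fy=2.1,interpolation=2))
cv2.imwrite("pics/hook.png",cv2.convertScaleAbs(np.hstack(a),alpha=1.3))
E
```

```text
clock: 12.32
ee_pos: [0.5704, -0.0974, 0.1731]
ee_rot: [-146.6, -0.1, 143.3]
force: [0.9, -0.4, -4.0]
width: 0.0121
finger_force: 78.7
shift [-0.001, -0.0, 0.002] turn [0.0, -0.002, 0.002] x 1 | norms mm 0.8 deg 0.1
 t 12.325 tcp [ 0.5704 -0.0974  0.1731] F [ 0.9 -0.4 -4. ] q [-16.5  39.3  12.7 104.2  18.5  61.7  36. ] w 0.0121
shift [-0.0, -0.003, 0.008] turn [-0.043, -0.0, 0.0] x 5 | norms mm 2.7 deg 1.9
 t 12.325 tcp [ 0.5704 -0.0974  0.1731] F [ 0.9 -0.4 -4. ] q [-16.5  39.3  12.7 104.2  18.5  61.7  36. ] w 0.0121
```

View pics/hook.png

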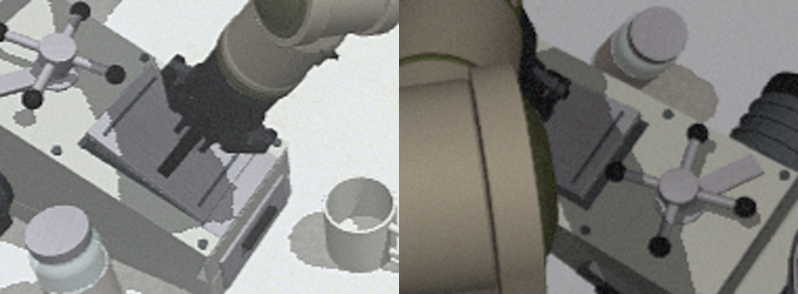

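The lip end sits against the ledge (scene crop (205,225)), and the top edge is still raised, clear of the star ball (115,75). I'll swing it down.

```bash
python3 -m creep '[[[0,-0.003,0.008],[-0.043,0,0],0],[[0,-0.003,0.008],[-0.043,0,0],0],[[0,-0.003,0.008],[-0.043,0,0],0],[[0,0,0],[0,0,0],0]]'
python3 -m creep '[[[0,-0.003,0.008],[-0.043,0,0],0],[[0,-0.003,0.008],[-0.043,0,0],0],[[0,0,0],[0,0,0],0],[[0,0,0],[0,0,0],0]]'
python3 -c "
from mv import *
R,p=tool_from_cover(*cover_in_hatch(.0,.0025,.0));plan(R,p,2)"
```

```text
clock: 12.92
ee_pos: [0.5662, -0.1035, 0.1689]
ee_rot: [-152.4, -0.1, 143.2]
force: [0.2, -0.3, -4.0]
width: 0.0129
finger_force: 78.7
clock: 13.42
ee_pos: [0.5646, -0.1055, 0.165]
ee_rot: [-156.2, -0.1, 143.3]
force: [0.3, 0.7, -4.7]
width: 0.0127
finger_force: 78.7
shift [-0.001, -0.003, 0.006] turn [-0.019, -0.001, 0.001] x 2 | norms mm 2.0 deg 0.9
 t 13.425 tcp [ 0.5646 -0.1055  0.165 ] F [ 0.3  0.7 -4.7] q [-11.3  35.8  10.  108.3  15.5  52.8  39.7] w 0.0127
```

```bash
python3 -m creep '[[[-0.001,-0.003,0.006],[-0.019,-0.001,0.001],0],[[0,0,0],[0,0,0],0]]'
python3 -m creep '[[[-0.001,-0.003,0.005],[-0.019,-0.001,0.001],0],[[0,0,0],[0,0,0],0],[[0,0,0],[0,0,0],0]]'
python3 -c "
from mv import *
R,p=tool_from_cover(*cover_in_hatch(.0,.0025,.0));plan(R,p,1)"
```

```text
clock: 13.68
ee_pos: [0.5636, -0.1071, 0.1636]
ee_rot: [-157.1, -0.1, 143.2]
force: [0.2, -0.3, -3.8]
width: 0.0128
finger_force: 78.6
clock: 14.05
ee_pos: [0.5636, -0.1077, 0.163]
ee_rot: [-158.0, 0.0, 143.2]
force: [0.6, 4.4, 3.1]
width: 0.0125
finger_force: 79.9
shift [0.001, -0.001, 0.003] turn [0.0, 0.0, -0.0] x 1 | norms mm 0.9 deg 0.0
 t 14.05 tcp [ 0.5636 -0.1077  0.163 ] F [0.6 4.4 3.1] q [-10.3  35.2   9.5 109.1  15.   51.   40.4] w 0.0125
```

```bash
python3 -m creep '[[[0,0,0.002],[0,0,0],0],[[0,0,0],[0,0,0],0],[[0,0,0],[0,0,0],40],[[0,0,0],[0,0,0],40],[[0,0,0],[0,0,0],40],[[0,0,-0.05],[0,0,0],40],[[0,0,-0.1],[0,0,0],40],[[0,0,-0.1],[0,0,0],40],[[0,0,-0.15],[0,0,0],60],[[0,0,0],[0,0,0],60]]'
python3 - <<'E'
from mv import *
import cv2
a=[]
for c,(x,y) in(("scene",(130,190)),("top",(380,170))):
    im=ctrl.get_image(c)["image"][y:y+140,x:x+190,::-1]; a.append(cv2.resize(im,None,fx=2.1,fy=2.1,interpolation=2))
cv2.imwrite("pics/shut.png",cv2.convertScaleAbs(np.hstack(a),alpha=1.3))
# star poses: tool z = -hatch z, tool y (finger line) at hatch angle a
hub=Ho+HR.apply([.225,0,.0465])
for a in (60,150,-30,-120):
    A=np.radians(a); y=np.array([np.cos(A),np.sin(A),0]); z=np.array([0,0,-1.]); M=np.c_[np.cross(y,z),y,z]
    print(a); plan(HR*Ro.from_matrix(M),hub+HR.apply([0,0,.1]),10)
E
```

```text
clock: 15.3
ee_pos: [0.5923, -0.0709, 0.2769]
ee_rot: [-158.2, 0.2, 143.3]
force: [-0.3, -0.6, -0.3]
width: 0.06
finger_force: 0.0
60
shift [-0.051, -0.037, 0.003] turn [0.0, 0.0, 0.267] x 10 | norms mm 19.0 deg 12.0
 t 15.4 tcp [ 0.5901 -0.0722  0.2739] F [ 0.3 -0.2 -0.4] q [-13.   29.4   9.2 100.2  13.1  65.9  41.9] w 0.0602
150
shift [-0.012, -0.052, 0.003] turn [-0.0, 0.0, 0.067] x 10 | norms mm 15.9 deg 3.0
 t 15.4 tcp [ 0.5901 -0.0722  0.2739] F [ 0.3 -0.2 -0.4] q [-13.   29.4   9.2 100.2  13.1  65.9  41.9] w 0.0602
-30
shift [0.065, -0.027, 0.003] turn [-0.0, -0.0, -0.333] x 10 | norms mm 21.3 deg 15.0
 t 15.4 tcp [ 0.5901 -0.0722  0.2739] F [ 0.3 -0.2 -0.4] q [-13.   29.4   9.2 100.2  13.1  65.9  41.9] w 0.0602
-120
shift [0.025, -0.049, 0.003] turn [-0.0, 0.0, -0.133] x 10 | norms mm 16.5 deg 6.0
 t 15.4 tcp [ 0.5901 -0.0722  0.2739] F [ 0.3 -0.2 -0.4] q [-13.   29.4   9.2 100.2  13.1  65.9  41.9] w 0.0602
```

View pics/shut.png

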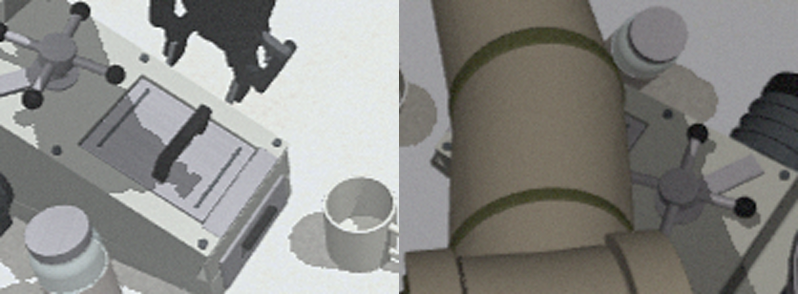

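The cover lies flush in its frame, with the ledge strip at scene crop (235,195). Next is the star: straddle the hub with the fingers in opposite gaps and turn the tool about the hub axis.

```bash
cat >> mv.py <<'E'
def star(a,z=.0,n=10,dx=0):
    A=np.radians(a); y=np.array([np.cos(A),np.sin(A),0]); zz=np.array([0,0,-1.]); M=np.c_[np.cross(y,zz),y,zz]
    plan(HR*Ro.from_matrix(M),Ho+HR.apply([.225,0,z]),n)
E
python3 -c "
from mv import *
star(240,.12,10)"
```

```text
shift [0.025, -0.049, 0.012] turn [-0.0, 0.0, -0.133] x 10 | norms mm 16.8 deg 6.0
 t 15.4 tcp [ 0.5901 -0.0722  0.2739] F [ 0.3 -0.2 -0.4] q [-13.   29.4   9.2 100.2  13.1  65.9  41.9] w 0.0602
```

```bash
python3 -m creep '[[[0.025,-0.049,0.012],[0,0,-0.133],60],[[0.025,-0.049,0.012],[0,0,-0.133],60],[[0.025,-0.049,0.012],[0,0,-0.133],60],[[0.025,-0.049,0.012],[0,0,-0.133],60],[[0.025,-0.049,0.012],[0,0,-0.133],60],[[0.025,-0.049,0.012],[0,0,-0.133],60],[[0.025,-0.049,0.012],[0,0,-0.133],60],[[0.025,-0.049,0.012],[0,0,-0.133],60],[[0.025,-0.049,0.012],[0,0,-0.133],60],[[0.025,-0.049,0.012],[0,0,-0.133],60]]'
python3 -m creep '[[[0,0,0],[0,0,0],60],[[0,0,0],[0,0,0],60]]'
python3 -c "
from mv import *
star(240,.12,1); star(240,.032,8)
import cv2
a=[]
for c,(x,y) in(('scene',(85,150)),('top',(430,170))):
    im=ctrl.get_image(c)['image'][y:y+140,x:x+190,::-1]; a.append(cv2.resize(im,None,fx=2.1,fy=2.1,interpolation=2))
cv2.imwrite('pics/star.png',cv2.convertScaleAbs(np.hstack(a),alpha=1.3))
"
```

```text
clock: 16.65
ee_pos: [0.493, -0.2008, 0.2984]
ee_rot: [-168.6, -19.1, -158.7]
force: [-0.1, -0.1, -0.0]
width: 0.0601
finger_force: 0.0
clock: 16.9
ee_pos: [0.4939, -0.1995, 0.2986]
ee_rot: [-168.5, -19.0, -159.0]
force: [0.3, -1.4, -0.7]
width: 0.0602
finger_force: 0.0
shift [-0.001, -0.002, -0.007] turn [0.001, -0.002, -0.006] x 1 | norms mm 2.2 deg 0.3
 t 16.9 tcp [ 0.4939 -0.1995  0.2986] F [ 0.3 -1.4 -0.7] q [  6.5  21.7  -2.4 109.3  21.8  63.1 104.8] w 0.0602
shift [-0.0, -0.0, 0.036] turn [0.0, -0.0, -0.001] x 8 | norms mm 10.7 deg 0.0
 t 16.9 tcp [ 0.4939 -0.1995  0.2986] F [ 0.3 -1.4 -0.7] q [  6.5  21.7  -2.4 109.3  21.8  63.1 104.8] w 0.0602
```

View pics/star.png

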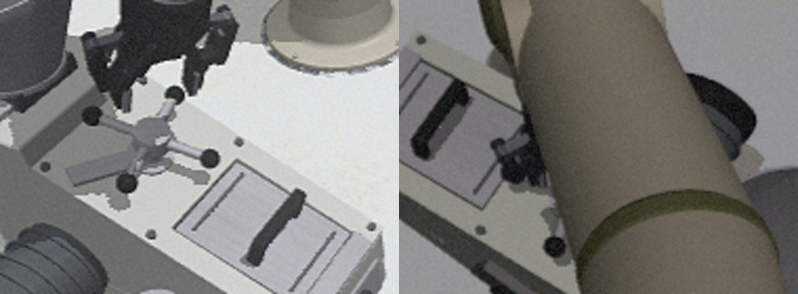

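The cover is flush, the star is still open with its tongue at scene crop (95,168), and the gripper is over the hub. I'll lower into the gaps.

```bash
python3 -m creep '[[[0,0,0.036],[0,0,-0.001],60],[[0,0,0.036],[0,0,-0.001],60],[[0,0,0.036],[0,0,-0.001],60],[[0,0,0.036],[0,0,-0.001],60],[[0,0,0.036],[0,0,-0.001],60],[[0,0,0.036],[0,0,-0.001],60],[[0,0,0],[0,0,0],60]]'
python3 -m creep '[[[0,0,0.036],[0,0,-0.001],60],[[0,0,0.036],[0,0,-0.001],60],[[0,0,0],[0,0,0],60],[[0,0,0],[0,0,0],60]]'
python3 -c "
from mv import *
star(240,.032,1); star(60,.032,24)"
```

```text
clock: 17.88
ee_pos: [0.479, -0.2198, 0.2384]
ee_rot: [-168.6, -19.1, -158.6]
force: [-0.2, 0.0, 0.4]
width: 0.0599
finger_force: 0.0
clock: 18.38
ee_pos: [0.4749, -0.226, 0.2191]
ee_rot: [-168.6, -19.0, -158.5]
force: [-0.6, 0.1, -0.4]
width: 0.0601
finger_force: 0.0
shift [-0.001, 0.001, -0.0] turn [-0.0, -0.001, 0.004] x 1 | norms mm 0.4 deg 0.2
 t 18.375 tcp [ 0.4749 -0.226   0.2191] F [-0.6  0.1 -0.4] q [  8.5  26.4  -1.2 115.7  25.2  52.1 102.7] w 0.0601
shift [-0.0, -0.0, -0.0] turn [0.0, -0.0, -0.166] x 24 | norms mm 0.0 deg 7.5
 t 18.375 tcp [ 0.4749 -0.226   0.2191] F [-0.6  0.1 -0.4] q [  8.5  26.4  -1.2 115.7  25.2  52.1 102.7] w 0.0601
```

```bash
python3 -m creep '[[[0,0,0],[0,0,0.12],60],[[0,0,0],[0,0,0.12],60],[[0,0,0],[0,0,0.12],60],[[0,0,0],[0,0,0.12],60],[[0,0,0],[0,0,0.12],60],[[0,0,0],[0,0,0.12],60],[[0,0,0],[0,0,0.12],60],[[0,0,0],[0,0,0.12],60]]'
python3 -c "
from mv import *
star(197,.032,1); print(ctrl.get_obs()['ft_torque'])"
```

```text
clock: 19.38
ee_pos: [0.475, -0.2259, 0.2194]
ee_rot: [-158.8, -6.2, 158.9]
force: [0.5, -0.3, -0.1]
width: 0.06
finger_force: 2.3
shift [-0.0, 0.001, 0.001] turn [-0.001, 0.0, -0.004] x 1 | norms mm 0.5 deg 0.2
 t 19.375 tcp [ 0.475  -0.2259  0.2194] F [ 0.5 -0.3 -0.1] q [  0.5  26.6  10.  116.2  20.   49.6  65.3] w 0.06
[ 0.33129068 -0.08490509  0.05510924]
```

```bash
python3 -m creep '[[[0,0,0],[0,0,0.17],60],[[0,0,0],[0,0,0.17],60],[[0,0,0],[0,0,0.17],60],[[0,0,0],[0,0,0.17],60],[[0,0,0],[0,0,0.17],60],[[0,0,0],[0,0,0.17],60],[[0,0,0],[0,0,0.17],60],[[0,0,0],[0,0,0.17],60],[[0,0,0],[0,0,0.17],60]]'
python3 -m creep '[[[0,0,0],[0,0,0.17],60],[[0,0,0],[0,0,0.17],60],[[0,0,0],[0,0,0.17],60],[[0,0,0],[0,0,0.17],60],[[0,0,0],[0,0,0.17],60],[[0,0,0],[0,0,0.17],60],[[0,0,0],[0,0,0.17],60],[[0,0,0],[0,0,0.17],60],[[0,0,0],[0,0,0],60],[[0,0,0],[0,0,0],60]]'
python3 -c "
from mv import *
star(68,.032,1); print(ctrl.get_obs()['ft_torque'])"
```

```text
clock: 20.5
ee_pos: [0.4749, -0.2257, 0.2193]
ee_rot: [-166.0, 17.2, 93.3]
force: [-0.2, -0.1, 0.6]
width: 0.0602
finger_force: 2.4
clock: 21.75
ee_pos: [0.4749, -0.2259, 0.2191]
ee_rot: [171.1, 20.2, 28.7]
force: [-0.4, 0.5, 0.8]
width: 0.0601
finger_force: 0.0
shift [0.001, -0.0, 0.0] turn [0.0, 0.001, -0.02] x 1 | norms mm 0.3 deg 0.9
 t 21.75 tcp [ 0.4749 -0.2259  0.2191] F [-0.4  0.5  0.8] q [-23.9  34.1  48.4 117.6  -5.3  44.8 -35.2] w 0.0601
[ 0.31581494 -0.26025922  0.03427243]
```

```bash
python3 -m creep '[[[0,0,0],[0,0,-0.06],60],[[0,0,-0.05],[0,0,0],60],[[0,0,-0.05],[0,0,0],60],[[0,0,-0.05],[0,0,0],60],[[0,0,0],[0,0,-0.16],60],[[0,0,0],[0,0,-0.16],60],[[0,0,0],[0,0,-0.16],60],[[0,0,0],[0,0,-0.16],60]]'
python3 -m creep '[[[0,0,0],[0,0,-0.16],60],[[0,0,0],[0,0,-0.16],60],[[0,0,0],[0,0,-0.16],60],[[0,0,0],[0,0,-0.16],60],[[0,0,0],[0,0,-0.16],60],[[0,0,0],[0,0,-0.16],60],[[0,0,0],[0,0,-0.16],60],[[0,0,0],[0,0,-0.16],60],[[0,0,0],[0,0,-0.16],60],[[0,0,0],[0,0,-0.08],60]]'
python3 - <<'E'
from mv import *
import cv2
star(170,.077,1); star(170,.032,4)
a=[]
for c,(x,y) in(('scene',(85,150)),('top',(430,170))):
    im=ctrl.get_image(c)['image'][y:y+140,x:x+190,::-1]; a.append(cv2.resize(im,None,fx=2.1,fy=2.1,interpolation=2))
cv2.imwrite('pics/star2.png',cv2.convertScaleAbs(np.hstack(a),alpha=1.3))
E
```

```text
clock: 22.75
ee_pos: [0.4853, -0.2122, 0.2617]
ee_rot: [-176.5, 21.8, 62.6]
force: [-0.0, 0.0, -0.1]
width: 0.06
finger_force: 0.0
clock: 24.0
ee_pos: [0.4852, -0.2125, 0.2617]
ee_rot: [-158.5, 4.9, 131.2]
force: [-0.1, -0.1, -0.5]
width: 0.0605
finger_force: 0.0
shift [0.001, 0.002, 0.003] turn [-0.001, 0.001, -0.067] x 1 | norms mm 1.1 deg 3.0
 t 24.0 tcp [ 0.4852 -0.2125  0.2617] F [-0.1 -0.1 -0.5] q [ -8.3  24.6  20.3 113.4  14.2  54.   41.7] w 0.0605
shift [0.0, 0.0, 0.038] turn [-0.0, 0.0, -0.017] x 4 | norms mm 11.5 deg 0.8
 t 24.0 tcp [ 0.4852 -0.2125  0.2617] F [-0.1 -0.1 -0.5] q [ -8.3  24.6  20.3 113.4  14.2  54.   41.7] w 0.0605
```

View pics/star2.png

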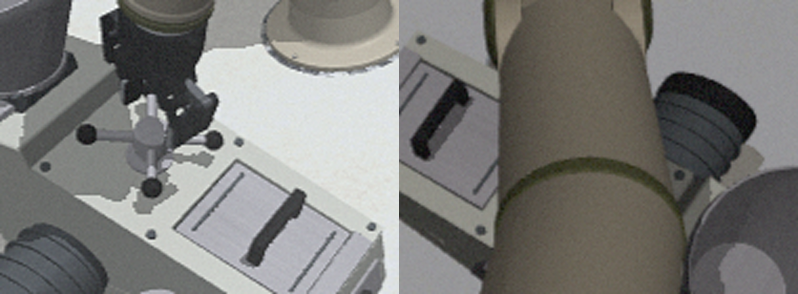

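The tongue has gone round to the far side. Three balls show at scene crop (87,133), (214,140) and (151,187), so I can compute the star angle from them before going down.

```bash
python3 -c "
from mv import *
B=np.array([[87,133],[214,140],[151,187]])/2.1+[85,150]
best=[]
for a in range(0,90):
    t=np.radians(a+np.arange(4)*90); p=HR.apply(np.c_[.225+.062*np.cos(t),.062*np.sin(t),0*t+.0465])+Ho
    best.append((np.linalg.norm(proj('scene',p)[None]-B[:,None],axis=2).min(1).sum(),a))
print(sorted(best)[:3])"
```

```text
[(np.float64(2.1309614592626422), 38), (np.float64(2.18510054486923), 37), (np.float64(2.7813942673243877), 36)]
```

```bash
python3 -m creep '[[[0,0,0.038],[0,0,-0.017],60],[[0,0,0.038],[0,0,-0.017],60],[[0,0,0.038],[0,0,-0.017],60],[[0,0,0.038],[0,0,-0.017],60],[[0,0,0],[0,0,0],60],[[0,0,0],[0,0,0],60]]'
python3 -m creep '[[[0,0,0],[0,0,0.16],60],[[0,0,0],[0,0,0.16],60],[[0,0,0],[0,0,0.16],60],[[0,0,0],[0,0,0.16],60],[[0,0,0],[0,0,0.16],60],[[0,0,0],[0,0,0.16],60],[[0,0,0],[0,0,0.16],60],[[0,0,0],[0,0,0.16],60],[[0,0,0],[0,0,0.16],60],[[0,0,0],[0,0,0.16],60]]'
python3 -m creep '[[[0,0,0],[0,0,0.1],60],[[0,0,0],[0,0,0.1],60],[[0,0,0],[0,0,0.1],60],[[0,0,0],[0,0,0],60]]'
python3 -c "
from mv import *
star(80,.032,1); print(ctrl.get_obs()['ft_torque'])"
```

```text
clock: 24.85
ee_pos: [0.4747, -0.2262, 0.2186]
ee_rot: [-158.3, 3.8, 133.8]
force: [0.6, -0.3, -0.3]
width: 0.0602
finger_force: 0.0
clock: 26.1
ee_pos: [0.4749, -0.2259, 0.2188]
ee_rot: [-176.9, 21.8, 61.5]
force: [-0.2, -0.6, -0.5]
width: 0.0601
finger_force: 2.3
clock: 26.6
ee_pos: [0.4749, -0.226, 0.2187]
ee_rot: [177.7, 21.9, 47.2]
force: [0.3, -0.6, 0.4]
width: 0.0597
finger_force: 0.5
shift [0.001, -0.0, -0.001] turn [0.0, 0.001, 0.099] x 1 | norms mm 0.4 deg 4.5
 t 26.6 tcp [ 0.4749 -0.226   0.2187] F [ 0.3 -0.6  0.4] q [-22.3  33.1  45.4 117.6  -2.7  44.8 -20.8] w 0.0597
[ 0.36238981 -0.1525137  -0.00199464]
```

Now at a≈84.5, so the stop should come at about 73. I'll go in small steps.

```bash
for i in 1; do python3 -m creep '[[[0,0,0],[0,0,0.06],60],[[0,0,0],[0,0,0.06],60],[[0,0,0],[0,0,0.06],60],[[0,0,0],[0,0,0],60]]'; done
python3 -c "
from mv import *
star(76,.032,1); print(ctrl.get_obs()['ft_torque'],ctrl.get_obs()['finger_force'])"
python3 -m creep '[[[0,0,0],[0,0,0.05],60],[[0,0,0],[0,0,0.05],60],[[0,0,0],[0,0,0],60]]'
python3 -c "
from mv import *
star(72,.032,1); print(ctrl.get_obs()['ft_torque'],ctrl.get_obs()['finger_force'])"
```

```text
clock: 27.1
ee_pos: [0.4748, -0.2262, 0.2185]
ee_rot: [174.5, 21.4, 38.4]
force: [0.5, 1.2, 1.8]
width: 0.06
finger_force: 0.9
shift [0.001, -0.0, -0.002] turn [0.0, 0.001, 0.006] x 1 | norms mm 0.7 deg 0.3
 t 27.1 tcp [ 0.4748 -0.2262  0.2185] F [0.5 1.2 1.8] q [-23.7  34.1  48.  117.7  -4.9  44.7 -26.4] w 0.06
[ 0.437287   -0.29955385 -0.0098971 ] 0.906313955783844
clock: 27.48
ee_pos: [0.4748, -0.2261, 0.2186]
ee_rot: [172.8, 20.9, 33.7]
force: [1.4, 0.8, 2.9]
width: 0.0599
finger_force: 13.8
shift [0.001, -0.0, -0.002] turn [0.001, 0.002, -0.003] x 1 | norms mm 0.6 deg 0.2
 t 27.475 tcp [ 0.4748 -0.2261  0.2186] F [1.4 0.8 2.9] q [-24.4  34.6  49.4 117.7  -6.2  44.8 -29.4] w 0.0599
[0.64345993 0.01225425 0.87059997] 13.833921700716019
```

The torque has jumped, so this is the stop. I'll give it one small extra push, then back off and lift away.

```bash
python3 -m creep '[[[0,0,0],[0,0,0.03],60],[[0,0,0],[0,0,0],60],[[0,0,0],[0,0,0],60]]'
python3 -m creep '[[[0,0,0],[0,0,-0.1],60],[[0,0,0],[0,0,-0.1],60],[[0,0,0],[0,0,-0.1],60],[[0,0,-0.06],[0,0,0],60],[[0,0,-0.1],[0,0,0],60],[[0,0,-0.1],[0,0,0],60],[[0,0,-0.12],[0,0,0],60],[[0,0,-0.12],[0,0,0],60],[[0,0,0],[0,0,0],60]]'
python3 - <<'E'
from mv import *
import cv2
im=ctrl.get_image('scene')['image'][160:310,85:275,::-1]
cv2.imwrite('pics/end.png',cv2.convertScaleAbs(cv2.resize(im,None,fx=3.5,fy=3.5,interpolation=2),alpha=1.2))
cp=lambda P:((proj('scene',Ho+HR.apply(np.array(P)*1e-3))-[85,160])*3.5).round().tolist()
print("tongue tip exp",cp([[141,0,15]]),"balls",cp([[225+44,44,46.5],[225-44,44,46.5],[225-44,-44,46.5],[225+44,-44,46.5]]),now()[1])
print("cover corners exp",cp([[2.5,-55,10],[2.5,55,10],[152.5,55,10],[152.5,-55,10]]))
E
```

```text
clock: 27.85
ee_pos: [0.4748, -0.2261, 0.2186]
ee_rot: [172.3, 20.7, 32.4]
force: [2.0, 3.0, 4.4]
width: 0.0599
finger_force: 32.4
clock: 28.98
ee_pos: [0.5092, -0.1812, 0.359]
ee_rot: [177.4, 21.7, 46.5]
force: [0.4, -0.5, -1.7]
width: 0.0601
finger_force: 0.0
tongue tip exp [[359.0, 292.0]] balls [[143.0, 199.0], [265.0, 277.0], [353.0, 188.0], [237.0, 114.0]] [ 0.50819313 -0.18120989  0.35771964]
cover corners exp [[583.0, 353.0], [493.0, 474.0], [289.0, 344.0], [393.0, 232.0]]
```

View pics/end.png

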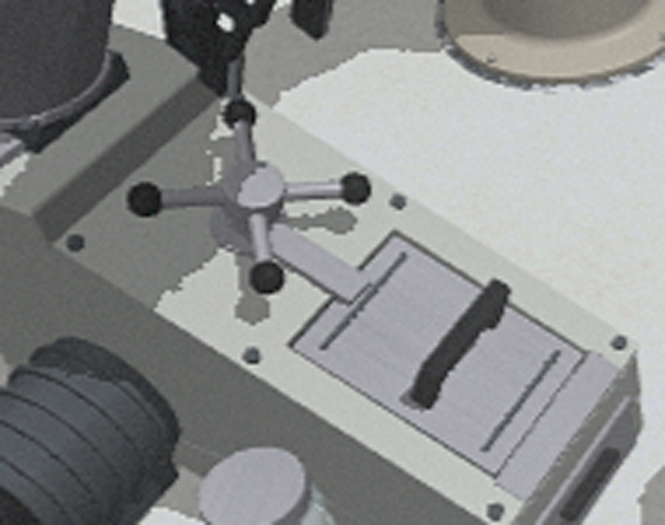

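The balls are at (145,200), (267,277), (355,188) and (240,113), within 3 crop px (about 1 image px) of the predicted stop positions. The tongue, with its tip at (360,290), lies over the cover's top edge. The cover is flush with its corners where predicted, and the robot is clear.

```bash
python3 -c "
from look import *
print(ctrl.job_done())"
```

```text
the job is handed in; nothing more can be done
None
```

The cover is hooked under the ledge and flush in its frame, the star handle is turned to its stop with the tongue over the cover's top edge, the robot is clear of everything, and the job is handed in at about 29 s; no verdict came back.

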